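# Feel a dial padlock open and present it to the reader

## Task

The dial padlock lying on its back in the bench nest is locked and nobody has its combination: turn its dial clockwise (seen from above), feeling for the notch, until the shackle clicks and springs out a little. Then, with the padlock still in the nest, pull the shackle out as far as it goes, lift the opened padlock out of the nest and present it: finish holding it still in the gripper, level with the dial up, centred above the small flat black reader block, its underside about 10 cm above the bench. Leave everything else where it is; the program ends while holding the padlock there.

Things in the scene. Friction and masses are not known exactly. Their poses are not given: they have to be found in the camera images.
- padlock: loose padlock lying on its back, shackle along its -x, 0.4 to 0.6 kg in all. Aluminium case 72 (x) x 60 (y) x 34 (z) mm, origin at the centre of the case's underside, z up out of the dial face. Its flat sides, 60 mm apart, face +-y and can be gripped from above, the dial between the fingers
- dial_top (a point): centre of the dial's top, on its vertical axis (padlock frame 5, 0, 57 mm). Round dark fluted unmarked knob, 40 mm diameter, 22 mm tall, foot 1 mm above the case top, light friction (under 0.15 N m). Turned clockwise from above by 0.8 to 2.4 rad (varies) it meets the notch: the shackle springs out about 8 mm and the dial locks (0.2 rad play either way)
- shackle (a joint): how far the shackle is drawn out of the case along the padlock's -x, m: 0 locked, about 0.008 after the click, 0.030 fully out. After the click pulling takes 6 to 14 N and the shackle stays where it is left; before, it is blocked
- shackle_bow (a point): middle of the bow of the U-shaped steel shackle, on the bar's centre line; when locked 40 mm in front of the case, 18 mm above its underside. Bar 8 mm thick; legs along the padlock's x, 48 mm over all, straight for 20 mm outside the case when locked, then a half-round bow. It overhangs the nest's front: fingers can go down outside the legs
- nest: fixed grey block 92 (x) x 70 (y) mm on a foot plate 110 x 120 x 6 mm; origin under its centre on the bench, axes as the padlock's at the start. Its floor, under the padlock, is 20 mm above the bench; lips 11 mm high along front and back with returns at the four corners; the long sides are open for x = -29 to 29 mm. The padlock lifts straight up out
- reader: fixed small flat black reader block, 45 (x) x 55 (y) x 14 (z) mm, pale sticker on its top; origin at the centre of its underside on the bench
- driver: bystander: black precision screwdriver lying flat, 171 mm long, 12 mm thick; origin at its middle underside
- tip_jar: bystander: little standing pot of soldering tips, 40 mm diameter, 58 mm tall
- loupe: bystander: black watchmaker's loupe, 45 mm diameter, 28 mm tall
- solder_reel: bystander: reel of solder standing on its flange, 54 mm diameter, 36 mm tall
- cutters: bystander: small black-handled pliers lying flat, 100 x 46 x 11 mm
Things that resemble listed ones, but are neither listed nor needed, are in the scene too. What is shaped like the padlock but yellow is not meant.

How it is judged:
On the way, in this order (a step that is already met when the one before it is completed fails the run):
1. the dial has found the notch: the shackle has sprung out, the padlock still lying in the nest (value of joint shackle above 0.005 m and distance between padlock and nest below 0.03 m), for 0.1 s.
2. the shackle is pulled out, the padlock still lying in the nest (value of joint shackle above 0.023 m and distance between padlock and nest below 0.03 m), for 0.1 s.
At the end, for the whole second after the job is handed in: Finishes holding: padlock gripped (over 2 N), under 30 mm/s, shackle out over 20 mm, dial up within 0.3 rad of level, its origin within 25 mm horizontally of the reader's, its underside 60 to 150 mm above the bench, not touching the reader (value of joint shackle above 0.02 m and horizontal distance between padlock and reader below 0.025 m and height (world z) of padlock between 0.06 and 0.15 m and angle between padlock's own z axis and vertical below 0.3 rad and contact force between the fingers and padlock above 2 N and contact force between padlock and reader below 0.1 N and linear speed of padlock below 0.03 m/s); the arm keeps its last pose, push and grip.
It fails at once if a bystander is pushed more than 30 mm (distance of any of driver, tip_jar, loupe, solder_reel, cutters from where it was at the start of the episode above 0.03 m).
It also fails if it takes over 69 s, if anything falls off the work surface, if the arm or the gripper's body presses on something with over 40 N, if the wrist force passes 120 N, or if a joint passes its speed limit or range.

## Robot

A 6-joint arm with a two-finger parallel gripper is mounted at the origin on a cart in front of the work surface, level with it; the furniture and walls round the work are solid. World frame = base frame: x ahead of the robot, y to its left, z up, the work surface at z = 0. Lengths are in m, angles in rad, forces in N, time in s.
With the tool pointing down it reaches from about 0.375 to 0.75 m from the base axis. Payload 9 kg.
Tool frame: the origin (TCP) lies at the very end of the fingers, on their centre line; the grasp point (between the pads) lies 19 mm behind it; z points along the fingers, y is the line along which they close (so a half turn about z gives the same grasp; the last joint's range is limited). The gripper opens to 85 mm and grips with 20 to 120 N. Pads are 22 mm wide; open, the fingers measure 114 mm over their backs; the gripper's body (76 mm by 85 mm) begins 54 mm behind the grasp point. The pads swing forward as they close: fully open they stand 13 mm farther back than shut.
Start: joints at [1.007, 0.104, 0.097, 1.564, 0, 1.353], TCP at [0.203, 0.565, 0.207] pointing down, gripper open.
Joint ranges: [-2.99, 2.99], [-0.84, 1.86], [-1.1, 1.16], [-1.84, 2.11], [-1.51, 1.56], [-3.14, 3.14]. Speed limits (rad/s): [2.22, 2.22, 2.57, 3.14, 3.14, 3.14].

## Interface

Orientations are given as a unit quaternion [x, y, z, w].
In Python, from cell import read_state, grab_frame, sign_off gives the robot as it stands.
- The arm moves only by the shell command python3 -m pendant 'ROWS' [FORCE]. ROWS is a JSON object of lists of equal length, an entry for each row: "gripper": the closure, from 0 (fully open) to 1 (shut); "xyz": the shift along the tool's x, y, z in m, a list of three; "turn": the turn about the tool's z in rad. A call has exactly 10 rows; each row is the pose to reach, as a shift and turn from the pose commanded when the call began, along the tool's axes at that moment; what a row does not reach only later rows make up. A row lasts 1/8 s, in which the tool goes at most 62.5 mm and 10.7 degrees, less where a joint would pass 70% of its speed; a pose out of reach is approached as far as the arm can. A call with a gripper value outside its range is refused whole. The fingers move at their own pace and stop on an object; FORCE is the grip in N (left out, the last holds). Time passes only in rows, so rows that repeat a pose let the fingers close, or fill a call up. It gives the time, the measured TCP pose, the force, the opening and the grip force at its end, in the units of the state.
- read_state(): the state, without advancing time (a new reading comes with each control period).
- grab_frame(name): name is "side" or "top"; returns a dict with "frame" (400x640x3 uint8, red, green, blue), "fx", "fy", "cx", "cy" (pixels), "T" (4x4, takes a point from camera to world coordinates). Camera axes: x right, y up, looking along -z (the intrinsics and any distortion apply to the point x, -y, -z); pixel columns grow to the right and rows downward; lengths in m; the calibration is good to about 2 mm. A picture is of the moment at which its call begins. There is no depth.
- sign_off(): hands the job in; it is judged then, once.
The state is a dict: "clock": time; "q": joint angles; "dq": joint speeds; "tau": joint torques, N m; "tcp_pos": TCP position; "ee_rot": TCP orientation; "contact_force": force on the tool from outside, world axes, zero at the start; "torque": the same for the moment, N m; "opening": opening from 0.0 (shut) to 1.0 (fully open); "grip_force": force on a finger pad.
Only numpy, scipy, OpenCV 4.12 (cv2) and the standard library are available. Lean on these libraries where they do the work, as an engineer would, in place of code of your own. Each camera call takes 0.05 s, during which the arm holds its last target. There are 200 camera calls.

## Working session

There is one attempt and no reset: what is moved stays moved. The work goes in short steps, Python scripts to look and compute and a shell command to move; the robot and the scene stay as the last step left them, time stands still between calls to the robot, and variables do not carry over. Pictures are saved under pics/ and viewed, at most 10 in all, crops included, and the job is handed in when it is done.

```bash
ls; mkdir -p pics
python3 - <<'E'
from cell import *
import cv2,numpy as np
s=read_state();print(s)
for n in("top","side"):
    f=grab_frame(n);cv2.imwrite(f"pics/{n}0.png",f["frame"][:,:,::-1]);print({k:v for k,v in f.items() if k!="frame"})
E
```

```text
pics
{'clock': 0.0, 'q': array([1.00731996e+00, 1.04705155e-01, 9.64287726e-02, 1.56389873e+00,
       2.59471306e-05, 1.35310450e+00]), 'dq': array([-7.10015910e-05, -2.51391173e-04, -7.35061280e-05,  1.60888442e-03,
       -6.05683391e-04, -5.15677646e-04]), 'tau': array([ 2.96159515e-04, -5.56904662e+01,  5.03675473e+01,  1.57889631e-02,
       -2.42605620e-04, -1.82754650e-05]), 'tcp_pos': array([0.20313194, 0.56416574, 0.20649664]), 'ee_rot': array([ 1.72032183e-01,  9.85091088e-01, -6.32534016e-04, -2.74468432e-04]), 'contact_force': array([-0.07683372,  0.63659735,  0.34358625]), 'torque': array([ 0.01616736, -0.0678964 ,  0.01304627]), 'grip_force': 0.0, 'opening': 1.0012670676655337}
{'fx': 366.93351728376774, 'fy': 366.93351728376774, 'cx': 317.290269613926, 'cy': 201.74715785641604, 'T': array([[-0.00166945,  0.98092859, -0.19436131,  0.27067401],
       [-0.99972501,  0.00290905,  0.02326884, -0.02468956],
       [ 0.02339048,  0.19434671,  0.98065399,  1.15504836],
       [ 0.        ,  0.        ,  0.        ,  1.        ]])}
{'fx': 392.6200878067566, 'fy': 392.6200878067566, 'cx': 318.55501828624267, 'cy': 199.76479685150306, 'T': array([[ 0.98499818,  0.06326914, -0.16054782,  0.2807722 ],
       [-0.17125085,  0.4729788 , -0.86427091, -0.9913275 ],
       [ 0.02125404,  0.87879922,  0.47671815,  0.63220732],
       [ 0.        ,  0.        ,  0.        ,  1.        ]])}
```

View pics/top0.png

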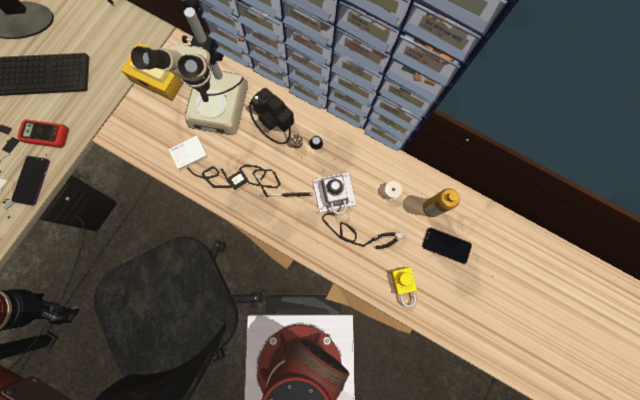

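View pics/side0.png

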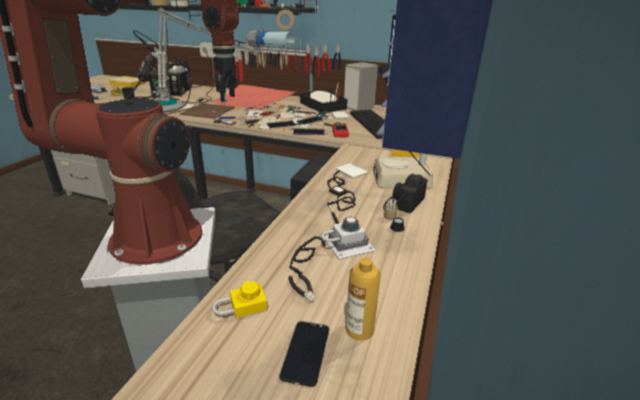

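The padlock and nest are at about (335,190) in the top view, with the shackle towards the robot. The reader with its cable is at about (238,180), the yellow lookalike at (404,285), the driver at (290,194) and the pliers at (385,240). I'll zoom in next.

Run:
```python
import cv2,numpy as np
a=cv2.imread("pics/top0.png")[140:260,210:420];b=cv2.imread("pics/side0.png")[165:310,270:410]
a=cv2.resize(a,None,fx=3.8,fy=3.8,interpolation=cv2.INTER_CUBIC)
cv2.imwrite("pics/c1.png",a)
cv2.imwrite("pics/c2.png",cv2.resize(b,None,fx=4,fy=4,interpolation=cv2.INTER_CUBIC))
```

```text
(no output)
```

View pics/c1.png

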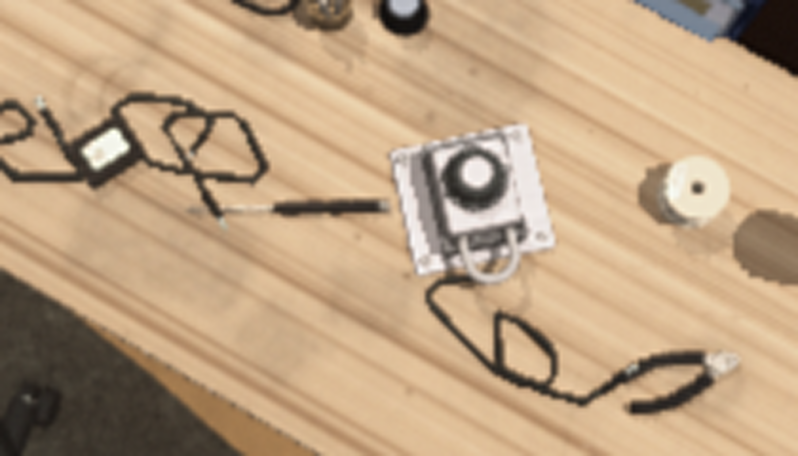

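View pics/c2.png

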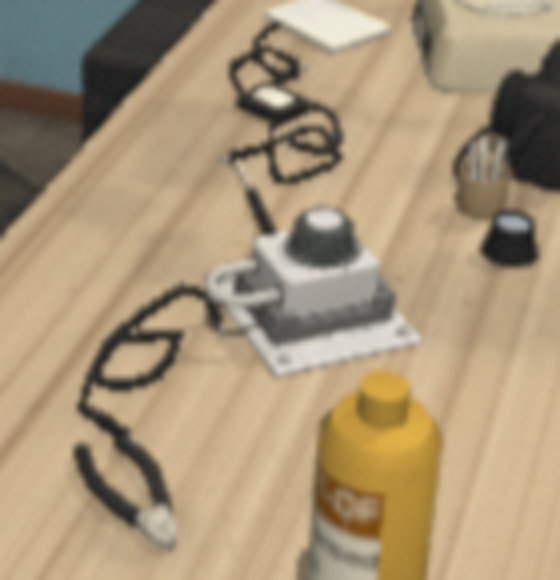

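The crops show the foot plate corners at crop (390,153), (526,124), (553,242) and (418,274). The pale dial top is at (476,170) in the top crop and (325,220) in the side crop, and the reader sticker is at (107,147) in the top crop.

```bash
cat > h.py <<'E'
from cell import *
import cv2,numpy as np
from scipy.spatial.transform import Rotation as R
def ray(f,p):
    d=f["T"][:3,:3]@np.array([(p[0]-f["cx"])/f["fx"],-(p[1]-f["cy"])/f["fy"],-1]);return f["T"][:3,3],d/np.linalg.norm(d)
def onz(f,p,z):
    o,d=ray(f,p);return o+d*(z-o[2])/d[2]
def tri(f,p,g,q):
    o,d=ray(f,p);u,e=ray(g,q);A=np.stack([d,-e],1);t=np.linalg.lstsq(A,u-o,rcond=None)[0]
    a,b=o+t[0]*d,u+t[1]*e;return (a+b)/2,np.linalg.norm(a-b)
E
python3 - <<'E'
from h import *
f=grab_frame("top");g=grab_frame("side")
c=lambda x,y:((x+.5)/3.8-.5+210,(y+.5)/3.8-.5+140)
s=lambda x,y:((x+.5)/4-.5+270,(y+.5)/4-.5+165)
P=np.array([onz(f,c(*p),.006) for p in[(390,153),(526,124),(553,242),(418,274)]])
print("plate",P.mean(0),np.linalg.norm(np.roll(P,-1,0)-P,axis=1))
d=(P[0]+P[1]-P[2]-P[3]);print("yaw",np.arctan2(d[1],d[0])); d=(P[0]+P[3]-P[1]-P[2]);print("yaw",np.arctan2(-d[0],d[1]))
print("dial z.077",onz(f,c(476,170),.077),tri(f,c(476,170),g,s(325,220)))
# white sub-blobs: sticker and dial top
for n,F,x0,x1,y0,y1 in[("sticker top",f,228,248,170,190),("dial top",f,328,343,178,192),("sticker side",g,330,350,182,197),("dial side",g,342,361,214,226)]:
    gr=cv2.cvtColor(F["frame"][y0:y1,x0:x1],cv2.COLOR_RGB2GRAY); hsv=cv2.cvtColor(F["frame"][y0:y1,x0:x1],cv2.COLOR_RGB2HSV)
    m=((gr>190)&(hsv[:,:,1]<60)).astype(np.uint8); k,l,st,ce=cv2.connectedComponentsWithStats(m)
    print(n,[(st[i,4],ce[i]+[x0,y0]) for i in range(1,k)])
print("reader",onz(f,c(107,147),.014), tri(f,c(107,147),g,s(273,97)))
print("shackle bow",onz(f,c(490,278),.038)); print("driver tip",onz(f,c(385,205),.006))
st=read_state();print(R.from_quat(st["ee_rot"]).as_matrix().round(3))
E
```

```text
plate [ 0.53162563 -0.1051092   0.006     ] [0.11923499 0.10489364 0.11705076 0.10686172]
yaw 0.21142411271009595
yaw 0.22922403809847683
dial z.077 [ 0.5381399  -0.10367735  0.077     ] (array([ 0.53783451, -0.1037384 ,  0.07438358]), np.float64(0.001866858171552953))
sticker top [(np.int32(68), array([237.29411765, 178.57352941]))]
dial top [(np.int32(4), array([328.75, 179.25])), (np.int32(14), array([340.42857143, 179.07142857])), (np.int32(43), array([335.        , 184.86046512]))]
sticker side [(np.int32(18), array([338.16666667, 188.66666667]))]
dial side [(np.int32(24), array([350.70833333, 219.29166667]))]
reader [0.57238935 0.20218099 0.014     ] (array([0.57157343, 0.20258955, 0.01235562]), np.float64(0.0024346071678223377))
shackle bow [ 0.45747686 -0.116941    0.038     ]
driver tip [ 0.52504731 -0.03165703  0.006     ]
[[-0.941  0.339 -0.   ]
 [ 0.339  0.941 -0.001]
 [ 0.    -0.001 -1.   ]]
```

```bash
cat >> h.py <<'E'
def go(target,head=None):
    "shift in tool axes to world target, and turn to bring tool y to heading"
    s=read_state();M=R.from_quat(s["ee_rot"]).as_matrix();h=np.arctan2(M[1,1],M[0,1])
    print("shift",(M.T@(np.array(target)-s["tcp_pos"])).round(4),"turn",None if head is None else round(float((h-head+np.pi)%(2*np.pi)-np.pi),3),"head",h.round(3),"q6",s["q"][5].round(2),"t",round(s["clock"],2))
E
python3 -m pendant '{"gripper":[0,0,0,0,0,0,0,0,0,0],"xyz":[[-0.04,-0.038,0],[-0.08,-0.076,0],[-0.12,-0.114,0],[-0.16,-0.152,0],[-0.2,-0.19,0],[-0.24,-0.228,0],[-0.28,-0.266,0],[-0.32,-0.304,0],[-0.36,-0.342,0],[-0.4,-0.38,0]],"turn":[-0.06,-0.12,-0.18,-0.24,-0.3,-0.36,-0.42,-0.48,-0.54,-0.565]}' 25
python3 -c "
from h import *
go([.538,-.1035,.1],1.79)"
```

```text
clock: 1.45
tcp_pos: [0.4514, 0.0697, 0.2074]
ee_rot: [-0.11, 0.994, 0.0, 0.0]
contact_force: [0.4, 1.7, -0.5]
opening: 1.002
grip_force: 0.0
shift [-0.0466 -0.1879  0.1074] turn 0.001 head 1.791 q6 -0.36 t 1.45
```

```bash
python3 -m pendant '{"gripper":[0,0,0,0,0,0,0,0,0,0],"xyz":[[-0.01,-0.04,0],[-0.02,-0.08,0],[-0.03,-0.12,0],[-0.04,-0.16,0.02],[-0.0466,-0.188,0.05],[-0.0466,-0.188,0.08],[-0.0466,-0.188,0.1],[-0.0466,-0.188,0.107],[-0.0466,-0.188,0.107],[-0.0466,-0.188,0.107]],"turn":[0,0,0,0,0,0,0,0,0,0]}'
python3 -c "
from h import *
go([.538,-.1035,.056],1.79)
f=grab_frame('side');cv2.imwrite('pics/s1.png',cv2.resize(f['frame'][140:270,270:430,::-1],None,fx=4,fy=4))"
```

```text
clock: 2.7
tcp_pos: [0.538, -0.102, 0.1016]
ee_rot: [-0.11, 0.994, -0.0, 0.001]
contact_force: [0.0, 0.0, 0.5]
opening: 1.0
grip_force: 0.0
shift [ 0.0004 -0.0014  0.0456] turn 0.0 head 1.79 q6 -0.65 t 2.7
```

View pics/s1.png

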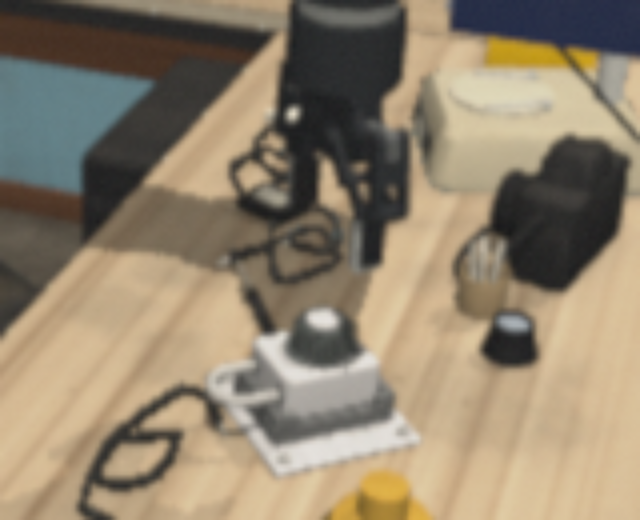

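The picture shows the gripper up-left of the dial, with the tips at about (365,260) in the crop. That doesn't obviously agree with the reported TCP, so I'll project it to check.

Run:
```python
from h import *
s=read_state();print(s["q"].round(3),s["tcp_pos"],s["clock"],s["dq"].round(2))
for n in("side","top"):
    f=grab_frame(n)
    for P in (s["tcp_pos"],[.538,-.1035,.077]):
        p=f["T"][:3,:3].T@(np.array(P)-f["T"][:3,3]);print(n,f["cx"]-f["fx"]*p[0]/p[2],f["cy"]+f["fy"]*p[1]/p[2])
    cv2.imwrite(f"pics/{n}2.png",f["frame"][:,:,::-1])
a=cv2.imread("pics/side2.png")[130:270,270:430];b=cv2.imread("pics/top2.png")[130:270,240:400]
cv2.imwrite("pics/m2.png",cv2.resize(np.hstack([a,b]),None,fx=2.5,fy=2.5))
```

```text
[-0.426 -0.052 -0.253  1.368  0.    -0.646] [ 0.53797995 -0.10205854  0.10157627] 2.75 [-0.  0. -0.  0. -0.  0.]
side 351.721939896811 210.64008579926292
side 351.3047397733067 218.68345763880723
top 334.9340143236013 182.420779428583
top 334.83675073224083 184.4130840685918
```

View pics/m2.png

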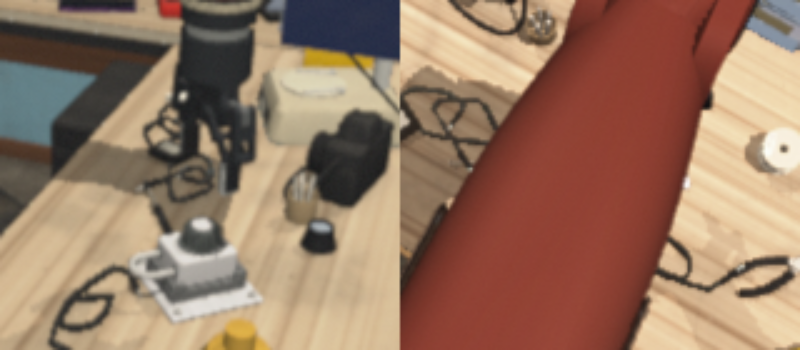

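Run:
```python
from h import *
s=read_state();M=R.from_quat(s["ee_rot"]).as_matrix();f=grab_frame("side")
for y in(-.05,.05):
  for z in (0,-.013):
    P=s["tcp_pos"]+M@[0,y,z];p=f["T"][:3,:3].T@(P-f["T"][:3,3]);print(y,z,f["cx"]-f["fx"]*p[0]/p[2],f["cy"]+f["fy"]*p[1]/p[2])
```

```text
-0.05 0 360.2740553100506 219.7807089138606
-0.05 -0.013 360.6280080663364 215.48848797662583
0.05 0 343.6398500188042 202.4018673669586
0.05 -0.013 343.8737986242634 198.32800737858147
```

The tips look somewhat higher than a plain projection predicts, which suggests the open pads sit further back. Going down is safe, so I'll descend, close and check the opening, which should be about 0.47 on a 40 mm dial.

```bash
python3 -m pendant '{"gripper":[0,0,0,0,0.2,0.5,1,1,1,1],"xyz":[[0,-0.001,0.015],[0,-0.001,0.03],[0,-0.001,0.04],[0,-0.001,0.046],[0,-0.001,0.046],[0,-0.001,0.046],[0,-0.001,0.046],[0,-0.001,0.046],[0,-0.001,0.046],[0,-0.001,0.046]],"turn":[0,0,0,0,0,0,0,0,0,0]}' 25
python3 - <<'E'
from h import *
f=grab_frame('side');cv2.imwrite('pics/s3.png',cv2.resize(f['frame'][150:250,300:400,::-1],None,fx=6,fy=6))
E
```

```text
clock: 4.15
tcp_pos: [0.5375, -0.1029, 0.0543]
ee_rot: [-0.109, 0.994, 0.0, 0.0]
contact_force: [0.0, 0.7, 0.6]
opening: 0.001
grip_force: 0.0
```

View pics/s3.png

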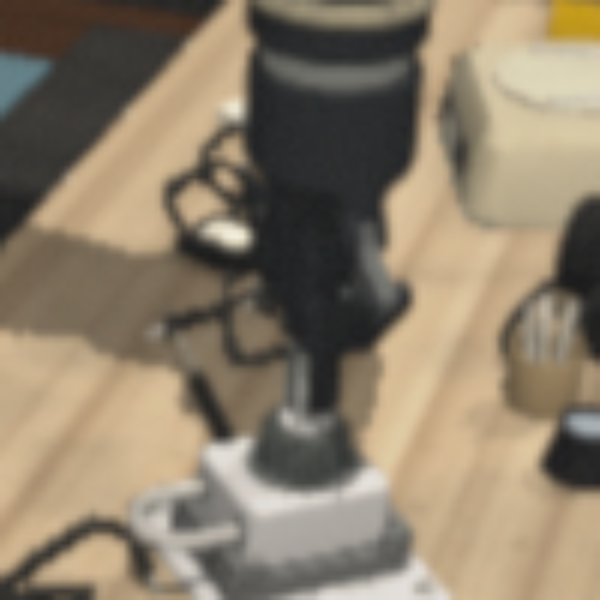

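The fingers shut without meeting the dial. In the picture their tips sit at or behind the dial top, at crop (318,412), so the real tip is either higher or further in +y than reported. I'll check against the start pictures, where both cameras saw the gripper.

Run:
```python
from h import *
f=grab_frame("top");g=grab_frame("side")
def pr(f,P):
    p=f["T"][:3,:3].T@(np.array(P)-f["T"][:3,3]);return np.round([f["cx"]-f["fx"]*p[0]/p[2],f["cy"]+f["fy"]*p[1]/p[2]],1)
P=np.array([.203,.564,.207]);yv=np.array([.339,.941,0])
for o in(-.05,0,.05):print(pr(f,P+o*yv),pr(g,P+o*yv),"up13",pr(f,P+o*yv+[0,0,.013]),pr(g,P+o*yv+[0,0,.013]))
a=cv2.imread("pics/top0.png")[270:360,0:110];b=cv2.imread("pics/side0.png")[50:140,175:285]
cv2.imwrite("pics/m4.png",cv2.resize(np.hstack([a,b]),None,fx=3.6,fy=3.6,interpolation=cv2.INTER_CUBIC))
```

```text
[ 87.7 310. ] [223.6 111.9] up13 [ 84.5 310.5] [223.3 108.5]
[ 69.1 302.9] [228.5 108.4] up13 [ 65.7 303.3] [228.2 105.1]
[ 50.7 295.9] [233.1 105.1] up13 [ 47.  296.2] [232.8 101.9]
```

View pics/m4.png

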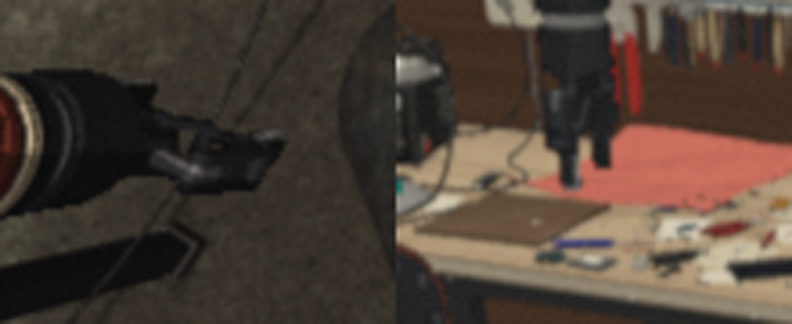

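Both views put the fingertips about 24 mm higher than the reported TCP along the tool axis. In the top view they are at (76,310) against a predicted (84,310), and in the side view at (224,102) against (223,108). I'll go 21 mm lower, opening clear of the dial first. The opening when closed will settle it: 0.47 for the dial, 0.7 for the case.

```bash
python3 -m pendant '{"gripper":[0,0,0,0,0,0,0,0,0,0],"xyz":[[0,0,-0.02],[0,0,-0.03],[0,0,-0.03],[0,0,-0.03],[0,0,-0.03],[0,0,-0.03],[0,0,-0.02],[0,0,0],[0,0,0.015],[0,0,0.021]],"turn":[0,0,0,0,0,0,0,0,0,0]}' 25
python3 -m pendant '{"gripper":[0,0.3,0.6,0.8,1,1,1,1,1,1],"xyz":[[0,0,0],[0,0,0],[0,0,0],[0,0,0],[0,0,0],[0,0,0],[0,0,0],[0,0,0],[0,0,0],[0,0,0]],"turn":[0,0,0,0,0,0,0,0,0,0]}' 25
```

```text
clock: 5.55
tcp_pos: [0.5364, -0.1024, 0.0312]
ee_rot: [-0.109, 0.994, 0.001, -0.001]
contact_force: [0.7, 0.1, 0.0]
opening: 1.002
grip_force: 0.0
clock: 6.8
tcp_pos: [0.538, -0.1033, 0.0341]
ee_rot: [-0.109, 0.994, -0.0, 0.001]
contact_force: [-1.1, -1.2, 6.0]
opening: 0.453
grip_force: 25.5
```

The dial is gripped (opening 0.453). Now I'll turn it clockwise, which is a positive turn about the downward tool z.

```bash
python3 -m pendant '{"gripper":[1,1,1,1,1,1,1,1,1,1],"xyz":[[0,0,0],[0,0,0],[0,0,0],[0,0,0],[0,0,0],[0,0,0],[0,0,0],[0,0,0],[0,0,0],[0,0,0]],"turn":[0.1,0.2,0.3,0.4,0.5,0.6,0.7,0.8,0.9,0.95]}' 25
python3 -c "
from h import *
s=read_state();print(s['torque'],s['contact_force'],s['q'].round(2));go(s['tcp_pos'])"
```

```text
clock: 8.05
tcp_pos: [0.5376, -0.1047, 0.0341]
ee_rot: [0.359, 0.933, -0.002, 0.001]
contact_force: [-3.4, -8.1, 6.9]
opening: 0.451
grip_force: 25.7
[-1.73272042  0.90197132  0.0491545 ] [-3.35410813 -8.05024585  6.85466349] [-0.43 -0.01 -0.34  1.24 -0.    0.3 ]
shift [0. 0. 0.] turn None head 0.837 q6 0.3 t 8.05
```

```bash
python3 -m pendant '{"gripper":[1,1,1,1,1,1,1,1,1,1],"xyz":[[0,0,0],[0,0,0],[0,0,0],[0,0,0],[0,0,0],[0,0,0],[0,0,0],[0,0,0],[0,0,0],[0,0,0]],"turn":[0.06,0.12,0.18,0.24,0.3,0.36,0.42,0.48,0.54,0.6]}' 25
python3 -c "
from h import *
s=read_state();print(s['torque'],s['contact_force'],s['q'].round(2));go(s['tcp_pos'])
f=grab_frame('side');np.save('f1.npy',f['frame'])
a=cv2.imread('pics/side0.png')[200:260,300:380];b=f['frame'][200:260,300:380,::-1]
cv2.imwrite('pics/m5.png',cv2.resize(np.hstack([a,b]),None,fx=5,fy=5,interpolation=cv2.INTER_CUBIC))"
```

```text
clock: 9.3
tcp_pos: [0.5362, -0.1054, 0.0341]
ee_rot: [0.619, 0.786, -0.003, 0.0]
contact_force: [-11.6, -11.3, 11.1]
opening: 0.453
grip_force: 26.2
[-2.42933662  2.57233651  0.3360765 ] [-11.57998832 -11.25974065  11.1212937 ] [-0.43 -0.01 -0.34  1.25 -0.01  0.9 ]
shift [0. 0. 0.] turn None head 0.237 q6 0.9 t 9.3
```

View pics/m5.png

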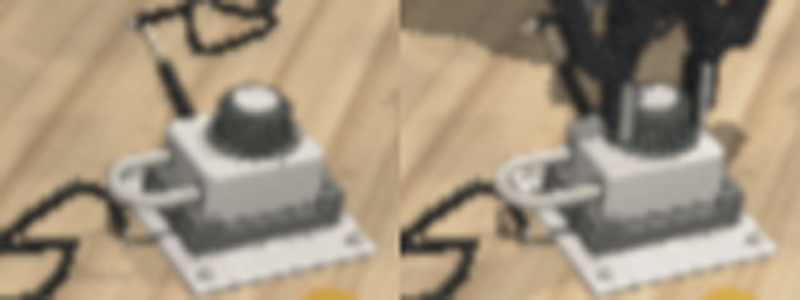

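The shackle's left end moved from column 110 to 97 in the 5x crop, about 7 mm, while the case stayed put. The torque also rose to 0.34 N m. The notch is found, so I'll release, rise and move over the shackle.

```bash
python3 -m pendant '{"gripper":[0.3,0,0,0,0,0,0,0,0,0],"xyz":[[0,0,0],[0,0,0],[0,0,0],[0,0,0],[0,0,-0.02],[0,0,-0.05],[0,0,-0.06],[0,0,-0.06],[0,0,-0.06],[0,0,-0.06]],"turn":[0,0,0,0,0,0,-0.18,-0.36,-0.54,-0.72]}'
python3 -c "
from h import *
go([.4744,-.1176,.002],1.79)"
```

```text
clock: 10.6
tcp_pos: [0.538, -0.103, 0.095]
ee_rot: [0.298, 0.955, -0.0, 0.001]
contact_force: [0.5, -0.8, -0.3]
opening: 1.004
grip_force: 0.0
shift [ 0.0442 -0.0482  0.0929] turn -0.824 head 0.966 q6 0.18 t 10.6
```

```bash
python3 -m pendant '{"gripper":[0,0,0,0,0,0,0,0,0,0],"xyz":[[0.01,-0.011,0],[0.02,-0.022,0],[0.03,-0.033,0],[0.04,-0.044,0],[0.044,-0.048,0],[0.044,-0.048,0.02],[0.044,-0.048,0.04],[0.044,-0.048,0.04],[0.044,-0.048,0.04],[0.044,-0.048,0.04]],"turn":[-0.17,-0.34,-0.51,-0.68,-0.824,-0.824,-0.824,-0.824,-0.824,-0.824]}'
python3 -c "
from h import *
go([.4744,-.1176,.002],1.79)
f=grab_frame('side');a=f['frame'][150:260,290:390,::-1]
cv2.imwrite('pics/m6.png',cv2.resize(a,None,fx=5,fy=5,interpolation=cv2.INTER_CUBIC))"
```

```text
clock: 11.85
tcp_pos: [0.4746, -0.1173, 0.0546]
ee_rot: [-0.106, 0.994, -0.0, 0.001]
contact_force: [0.1, -0.4, 0.6]
opening: 1.003
grip_force: 0.0
shift [ 0.0004 -0.0002  0.0526] turn -0.006 head 1.784 q6 -0.72 t 11.85
```

View pics/m6.png

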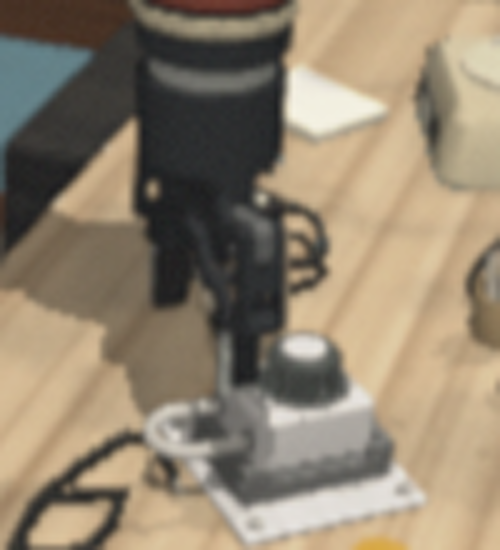

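The fingers are open over the shackle region. The near fingertip is at about crop (243,383), i.e. pixel (338.5,226.5), and the far one at about crop (168,303), i.e. pixel (323.5,210.5). I'll check those against prediction numerically.

Run:
```python
from h import *
s=read_state();M=R.from_quat(s["ee_rot"]).as_matrix();f=grab_frame("side")
def pr(P):
    p=f["T"][:3,:3].T@(P-f["T"][:3,3]);return np.round([f["cx"]-f["fx"]*p[0]/p[2],f["cy"]+f["fy"]*p[1]/p[2]],1)
for y in(-.046,0,.046):
  for z in (0,-.013,-.025,-.037): print(y,z,pr(s["tcp_pos"]+M@[0,y,z]))
mid=((338.5+323.5)/2,(226.5+210.5)/2)
for z in(.055,.067,.08,.09,.1):print(z,onz(f,mid,z))
```

```text
-0.046 0 [336.2 239.1]
-0.046 -0.013 [336.5 235. ]
-0.046 -0.025 [336.6 231.1]
-0.046 -0.037 [336.8 227.1]
0 0 [329.2 230.1]
0 -0.013 [329.4 226.1]
0 -0.025 [329.5 222.3]
0 -0.037 [329.7 218.4]
0.046 0 [322.7 221.7]
0.046 -0.013 [322.8 217.8]
0.046 -0.025 [322.9 214. ]
0.046 -0.037 [323.  210.3]
0.055 [ 0.4911052  -0.05943155  0.055     ]
0.067 [ 0.48673242 -0.07880544  0.067     ]
0.08 [ 0.48199525 -0.09979382  0.08      ]
0.09 [ 0.47835128 -0.11593873  0.09      ]
0.1 [ 0.4747073  -0.13208364  0.1       ]
```

With the 24 mm offset and 13 mm swing the match is exact in height and in xy. I'll descend and grip the shackle legs.

```bash
python3 -m pendant '{"gripper":[0,0,0,0,0,0.3,0.5,0.7,1,1],"xyz":[[0,0,0.015],[0,0,0.03],[0,0,0.042],[0,0,0.05],[0,0,0.052],[0,0,0.052],[0,0,0.052],[0,0,0.052],[0,0,0.052],[0,0,0.052]],"turn":[-0.006,-0.006,-0.006,-0.006,-0.006,-0.006,-0.006,-0.006,-0.006,-0.006]}' 60
```

```text
clock: 13.2
tcp_pos: [0.4743, -0.1171, 0.0022]
ee_rot: [-0.109, 0.994, -0.0, 0.0]
contact_force: [-2.5, 1.1, 6.5]
opening: 0.535
grip_force: 60.3
```

Opening 0.535 matches the 48 mm legs. Padlock -x is tool +x, so I'll pull that way.

```bash
python3 -m pendant '{"gripper":[1,1,1,1,1,1,1,1,1,1],"xyz":[[0.003,0,0],[0.006,0,0],[0.009,0,0],[0.012,0,0],[0.015,0,0],[0.018,0,0],[0.021,0,0],[0.023,0,0],[0.024,0,0],[0.024,0,0]],"turn":[0,0,0,0,0,0,0,0,0,0]}' 60
python3 -c "
from h import *
f=grab_frame('side');cv2.imwrite('pics/s7.png',f['frame'][:,:,::-1])"
```

```text
clock: 14.45
tcp_pos: [0.4518, -0.1224, 0.0017]
ee_rot: [-0.109, 0.994, -0.0, 0.002]
contact_force: [9.1, 1.8, 0.0]
opening: 0.534
grip_force: 61.0
```

```bash
python3 -m pendant '{"gripper":[1,1,1,1,1,1,1,1,1,1],"xyz":[[0.002,0,0],[0.003,0,0],[0.004,0,0],[0.005,0,0],[0.006,0,0],[0.006,0,0],[0.006,0,0],[0.006,0,0],[0.006,0,0],[0.006,0,0]],"turn":[0,0,0,0,0,0,0,0,0,0]}' 60
```

```text
clock: 15.75
tcp_pos: [0.451, -0.1226, 0.0025]
ee_rot: [-0.11, 0.994, 0.001, 0.007]
contact_force: [38.3, 12.4, -11.6]
opening: 0.529
grip_force: 63.3
```

It's at the stop (38 N, no further motion). I'll relax the pull, open and rise.

```bash
python3 -m pendant '{"gripper":[1,1,0.3,0,0,0,0,0,0,0],"xyz":[[-0.003,0,0],[-0.005,0,0],[-0.005,0,0],[-0.005,0,0],[-0.005,0,0],[-0.005,0,0],[-0.005,0,-0.03],[-0.005,0,-0.06],[-0.005,0,-0.08],[-0.005,0,-0.08]],"turn":[0,0,0,0,0,0,0,0,0,0]}' 60
python3 - <<'E'
from h import *
go([.533,-.1045,.09],1.79)
f=grab_frame("side")["frame"];b=cv2.imread("pics/side0.png")[:,:,::-1]
# leftmost bright unsaturated shackle pixels, before and now
for im in(b,f):
    h=cv2.cvtColor(im,cv2.COLOR_RGB2HSV)[205:245,300:350];m=(h[:,:,1]<45)&(h[:,:,2]>140);ys,xs=np.nonzero(m);print(m.sum(),300+np.sort(xs)[:6],205+ys[np.argsort(xs)[:6]])
E
```

```text
clock: 17.0
tcp_pos: [0.4505, -0.1231, 0.0827]
ee_rot: [-0.109, 0.994, -0.001, 0.001]
contact_force: [0.3, 0.3, -0.2]
opening: 1.001
grip_force: 0.0
shift [-0.0846  0.0002 -0.0072] turn -0.0 head 1.79 q6 -0.77 t 17.0
304 [322 322 322 322 322 323] [235 233 234 236 237 233]
315 [311 311 311 311 312 312] [237 238 239 236 241 239]
```

The shackle is fully out: its end moved 11 px, about 30 mm. Next I'll grip the case sides.

```bash
python3 -m pendant '{"gripper":[0,0,0,0,0,0,0,0,0,0],"xyz":[[-0.02,0,-0.02],[-0.045,0,-0.025],[-0.07,0,-0.025],[-0.082,0,-0.02],[-0.082,0,0],[-0.082,0,0.03],[-0.082,0,0.055],[-0.082,0,0.075],[-0.082,0,0.082],[-0.082,0,0.082]],"turn":[0,0,0,0,0,0,0,0,0,0]}' 60
python3 -m pendant '{"gripper":[0.1,0.2,0.3,0.4,0.6,0.8,0.8,0.8,0.8,0.8],"xyz":[[0,0,0],[0,0,0],[0,0,0],[0,0,0],[0,0,0],[0,0,0],[0,0,0],[0,0,0],[0,0,0],[0,0,0]],"turn":[0,0,0,0,0,0,0,0,0,0]}' 60
```

```text
clock: 18.3
tcp_pos: [0.5285, -0.1044, -0.0016]
ee_rot: [-0.109, 0.994, 0.0, -0.001]
contact_force: [0.0, -0.8, 0.3]
opening: 1.0
grip_force: 0.0
clock: 19.55
tcp_pos: [0.5301, -0.1048, 0.0002]
ee_rot: [-0.109, 0.994, -0.0, 0.001]
contact_force: [-1.6, -0.2, 5.9]
opening: 0.69
grip_force: 66.0
```

```bash
python3 -m pendant '{"gripper":[0.8,0.8,0.8,0.8,0.8,0.8,0.8,0.8,0.8,0.8],"xyz":[[0,0,-0.005],[0,0,-0.015],[0,0,-0.03],[0,0,-0.045],[0,0,-0.06],[0,0,-0.075],[0,0,-0.08],[0,0,-0.08],[0,0,-0.08],[0,0,-0.08]],"turn":[0,0,0,0,0,0,0,0,0,0]}' 90
python3 -c "
from h import *
go([.570,.202,.08],1.79)"
```

```text
clock: 20.8
tcp_pos: [0.5292, -0.1044, 0.0787]
ee_rot: [-0.109, 0.994, 0.0, -0.0]
contact_force: [-0.3, 0.2, -4.8]
opening: 0.684
grip_force: 98.6
shift [-0.1065  0.2902 -0.0012] turn -0.0 head 1.79 q6 -0.66 t 20.8
```

The padlock's weight is felt (4.8 N), so it is lifted. I'll carry it to the reader.

```bash
python3 -m pendant '{"gripper":[0.8,0.8,0.8,0.8,0.8,0.8,0.8,0.8,0.8,0.8],"xyz":[[-0.004,0.01,0],[-0.012,0.032,0],[-0.023,0.063,0],[-0.036,0.098,0],[-0.049,0.134,0],[-0.062,0.17,0],[-0.075,0.205,0],[-0.087,0.238,0],[-0.098,0.268,0],[-0.1065,0.29,0]],"turn":[0,0,0,0,0,0,0,0,0,0]}' 90
python3 -m pendant '{"gripper":[0.8,0.8,0.8,0.8,0.8,0.8,0.8,0.8,0.8,0.8],"xyz":[[0,0,0],[0,0,0],[0,0,0],[0,0,0],[0,0,0],[0,0,0],[0,0,0],[0,0,0],[0,0,0],[0,0,0]],"turn":[0,0,0,0,0,0,0,0,0,0]}' 90
python3 - <<'E'
from h import *
go([.570,.202,.08],1.79)
f=grab_frame("side")
def pr(P):
    p=f["T"][:3,:3].T@(np.array(P)-f["T"][:3,3]);return np.round([f["cx"]-f["fx"]*p[0]/p[2],f["cy"]+f["fy"]*p[1]/p[2]],1)
s=read_state();M=R.from_quat(s["ee_rot"]).as_matrix()
ex=-M[:,0];ey=-M[:,1]  # padlock axes
o=np.array([s["tcp_pos"][0],s["tcp_pos"][1],.10])+.002*ex
print("origin",o,"pred case centre",pr(o+[0,0,.017]),"pred bow tip left",pr(o-.11*ex+[0,0,.018]))
im=f["frame"];h=cv2.cvtColor(im,cv2.COLOR_RGB2HSV)[130:200,290:390]
m=((h[:,:,1]<45)&(h[:,:,2]>140)).astype(np.uint8);k,l,st,ce=cv2.connectedComponentsWithStats(m)
for i in range(1,k):
    if st[i,4]>15:print(st[i]+[290,130,0,0,0],ce[i]+[290,130])
E
```

```text
clock: 22.05
tcp_pos: [0.5699, 0.2038, 0.079]
ee_rot: [-0.11, 0.994, 0.0, -0.0]
contact_force: [-0.0, -0.4, -4.7]
opening: 0.685
grip_force: 98.6
clock: 23.3
tcp_pos: [0.5704, 0.2016, 0.0793]
ee_rot: [-0.109, 0.994, 0.0, 0.0]
contact_force: [-0.2, -0.5, -4.8]
opening: 0.683
grip_force: 98.7
shift [ 0.0003  0.0004 -0.0007] turn 0.0 head 1.79 q6 -0.1 t 23.3
origin [0.57233985 0.20208434 0.09999994] pred case centre [339.9 161.2] pred bow tip left [309.5 165.3]
[327 156  14  15 115] [334.84347826 162.90434783]
[343 158  24  20 188] [354.34042553 170.17553191]
[309 161  23   8  74] [319.2027027  164.85135135]
[335 188   8   4  25] [338.56 189.24]
```

The bow end is at (309,165) against a predicted (309.5,165.3), so the padlock is held where planned, about 10 cm up over the reader. I'll hand in.

```bash
python3 -c "
from cell import sign_off
print(sign_off())"
```

```text
the job is handed in; nothing more can be done
None
```

The dial is turned to its notch, the shackle pulled fully out, and the job is handed in with the gripper holding the opened padlock level over the reader, its underside about 10 cm above the bench; the hand-in gave no verdict.

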